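# Top up the inlay box and return it to its row

## Task

Top up the parts box and put it back in its row: holding its loose lid on, tip the box so that all the round plugs inside gather at the tab end, the end away from the screwed-down neighbour box, set it level on the bench, then lift the lid off and lay it aside. Lay every bow-tie key from the bench in the cleared rest of the box, leaving the plugs gathered, put the lid back on fully home, and butt the box's plain end flush and in line against the neighbour's end. Do not open the box before the plugs are gathered, and leave the mallet, the tape roll and the glue bottle alone.

Things in the scene. Friction and masses are not known exactly. Their poses are not given: they have to be found in the camera images.
- box: Loose open-topped plywood parts box, 200 mm long (x), 64 wide (y), 36 high, walls and floor 4 thick, 0.3 kg. Origin: centre of its underside. A wooden tab (10 mm long, 30 wide, 5 thick, 18 above the bench) sticks out of its -x end, the end away from the neighbour; its +x end is plain and looks roughly towards the neighbour.
- box_end (a point): Centre of the plain outer +x end face of the box, 18 mm above its underside.
- lid: Loose clear lid of the box: plate 200 x 64 x 6 mm, edges even with the box walls (one grip across the 64 at the seam holds both). Two ribs below, 187 long, 4 deep, enter the box with 2.5 play. Round wooden knob mid-top, 16 across, from 6 to 24 mm above the origin. Origin: centre of the plate's underside; seated, 36 above the box's origin. 90 g. Either way round fits.
- neighbour: The next box in the row, screwed to the bench: same 64 mm by 36 high section with a fixed clear lid (42 high over the plate, knob on top), 120 mm long along its x axis. Origin: centre of its underside. Its -x end face is the one to butt against; in line, the x axes of both boxes point the same way.
- neighbour_face (a point): Centre of the neighbour's -x end face, 18 mm above the bench. Flush and in line, box_end lies at this point.
- plug0: Round dark wooden plug, 18 mm in diameter, 10 high, lying in the box under the lid; origin: centre of its underside. Waxed: plugs slide on the box's floor once it is tilted beyond some 12 to 16 degrees; 30 degrees or more clears them well. Always present.
- plug1: Round dark wooden plug, 18 mm in diameter, 10 high, lying in the box under the lid; origin: centre of its underside. Waxed: plugs slide on the box's floor once it is tilted beyond some 12 to 16 degrees; 30 degrees or more clears them well. May be absent.
- plug2: Round dark wooden plug, 18 mm in diameter, 10 high, lying in the box under the lid; origin: centre of its underside. Waxed: plugs slide on the box's floor once it is tilted beyond some 12 to 16 degrees; 30 degrees or more clears them well. May be absent.
- plug3: Round dark wooden plug, 18 mm in diameter, 10 high, lying in the box under the lid; origin: centre of its underside. Waxed: plugs slide on the box's floor once it is tilted beyond some 12 to 16 degrees; 30 degrees or more clears them well. May be absent.
- key0: Dark wooden bow-tie key lying flat on the bench: 44 mm long (its x axis), 20 wide (y) at both ends, 12 wide at the 16 mm long waist, 14 thick; origin: centre of its underside. 18 g. Two to four of the keys are present, the others absent.
- key1: Dark wooden bow-tie key lying flat on the bench: 44 mm long (its x axis), 20 wide (y) at both ends, 12 wide at the 16 mm long waist, 14 thick; origin: centre of its underside. 18 g. Two to four of the keys are present, the others absent.
- key2: Dark wooden bow-tie key lying flat on the bench: 44 mm long (its x axis), 20 wide (y) at both ends, 12 wide at the 16 mm long waist, 14 thick; origin: centre of its underside. 18 g. Two to four of the keys are present, the others absent.
- key3: Dark wooden bow-tie key lying flat on the bench: 44 mm long (its x axis), 20 wide (y) at both ends, 12 wide at the 16 mm long waist, 14 thick; origin: centre of its underside. 18 g. Two to four of the keys are present, the others absent.
- mallet: Mallet lying on the bench: handle 26 mm thick along its x axis, rubber head 44 in diameter; leave it alone. Origin: under the handle's line, 44 mm high overall.
- tape: Roll of blue tape lying flat, 90 mm in diameter, 36 high; leave it alone. Origin: centre of its underside.
- glue: White glue bottle, 60 mm in diameter, 170 high; leave it alone. Origin: centre of its underside.
Mind the look-alikes: they are no part of the job. What is shaped like the key1 but red is not meant.

How it is judged (in metres and radians):
On the way, in this order (a step that is already met when the one before it is completed fails the run):
1. all the plugs lie gathered at the tab end, the lid still seated and the box level on the bench (x of each of plug0, plug1, plug2, plug3 in the frame of box below -0.04 m and x of lid in the frame of box between -0.006 and 0.006 m and y of lid in the frame of box between -0.006 and 0.006 m and z of lid in the frame of box between 0.032 and 0.039 m and angle between the z axis of lid and the z axis of box, either way round below 0.04 rad and angle between box's own z axis and vertical below 0.05 rad and height (world z) of box below 0.004 m), for 0.3 s.
2. the lid is off the box and out of its way (horizontal distance between lid and box above 0.065 m), for 0.3 s.
At the end, for the whole second after the job is handed in: In the box: plugs over 40 mm from its middle towards the tab end, keys not over 45 mm that way. Lid seated (6 mm along and across, 3 mm in height). Box level on the bench, plain end within 3 mm of the neighbour's face, 6 mm sideways, 0.05 rad in line; all at rest (all of step 1 and z of plug0 in the frame of box between -0.002 and 0.036 m and x of each of plug0, plug1, plug2, plug3 in the frame of box above -0.1 m and z of plug1 in the frame of box between -0.002 and 0.036 m and z of plug2 in the frame of box between -0.002 and 0.036 m and z of plug3 in the frame of box between -0.002 and 0.036 m and x of key0 in the frame of box between -0.045 and 0.096 m and y of key0 in the frame of box between -0.03 and 0.03 m and z of key0 in the frame of box between 0 and 0.034 m and x of key1 in the frame of box between -0.045 and 0.096 m and y of key1 in the frame of box between -0.03 and 0.03 m and z of key1 in the frame of box between 0 and 0.034 m and x of key2 in the frame of box between -0.045 and 0.096 m and y of key2 in the frame of box between -0.03 and 0.03 m and z of key2 in the frame of box between 0 and 0.034 m and x of key3 in the frame of box between -0.045 and 0.096 m and y of key3 in the frame of box between -0.03 and 0.03 m and z of key3 in the frame of box between 0 and 0.034 m and x of box_end in the frame of neighbour between -0.063 and -0.057 m and y of box_end in the frame of neighbour between -0.006 and 0.006 m and angle between the x axis of box and the x axis of neighbour, either way round below 0.05 rad and linear speed of each of box, lid below 0.01 m/s); the robot touches nothing.
It fails at once if the lid came off while a plug was not gathered in the tab half ((z of lid in the frame of box above 0.055 m or horizontal distance between lid and box above 0.04 m) and x of any of plug0, plug1, plug2, plug3 in the frame of box above -0.005 m).
It fails at once if mallet, tape roll or glue bottle moved more than 25 mm or the bottle knocked over (distance of any of mallet, tape, glue from where it was at the start of the episode above 0.025 m or angle between glue's own z axis and vertical above 0.5 rad).
Of plug1, plug2, plug3 only 1 to 3 are there at a start; the rules pass over those that are not, and their reading is None.
Of key0, key1, key2, key3 only 2 to 4 are there at a start; the rules pass over those that are not, and their reading is None.
At some moment in a run one of key0, key1, key2, key3 may be knocked a few centimetres aside while the robot is not near it.
It also fails if it takes over 200 s, if anything falls off the work surface, if the arm or the gripper's body presses on something with over 40 N, if the wrist force passes 120 N, or if a joint passes its speed limit or range.

## Robot

A 7-joint arm with a two-finger parallel gripper is mounted at the origin on the work surface. World frame = base frame: x ahead of the robot, y to its left, z up, the work surface at z = 0. Lengths are in mm, angles in rad, forces in N, time in s.
With the tool pointing down it reaches from about 400 to 750 mm from the base axis. Payload 19.5 kg.
Tool frame: the origin (TCP) lies at the very end of the fingers, on their centre line; the grasp point (between the pads) lies env.grasp_offset behind it (env.grasp_offset is the distance from the TCP to the grasp point, in mm); z points along the fingers, y is the line along which they close (so a half turn about z gives the same grasp; the last joint's range is limited). The gripper opens to 85 mm and grips with 20 to 120 N. Pads are 22 mm wide; open, the fingers measure 114 mm over their backs; the gripper's body (76 mm by 85 mm) begins 54 mm behind the grasp point. The pads swing forward as they close: fully open they stand 13 mm farther back than shut.
Start: joints at [1.289, 0.707, -0.028, 1.485, 0.022, 0.951, -0.075], TCP at [136.562, -558.521, 231.268] pointing down, gripper open.
Joint ranges: [-2.71, 2.71], [-0.32, 2.16], [-1.57, 1.52], [0, 2.45], [-1.46, 4.6], [0, 2.02], [-2.83, 2.83]. Speed limits (rad/s): [1.89, 1.89, 2.57, 2.57, 3.01, 3.01, 3.01].

## Interface

Orientations are given as a unit quaternion [w, x, y, z].
In Python, from station import readout, optics, job, env gives the robot as it stands.
- The arm moves only by the tool arm_command, never from a script. Its argument "series" is a list that holds one entry, the list of rows, each a list of 7 numbers: the shift along the world's x, y, z each as a share of 0.5 m, from -1 to 1, then the turn, a rotation vector about the world's x, y, z each as a share of 180 degrees, from -1 to 1, then the gripper's target within -1 to 1 (fully open at 1, half-way at 0, shut at -1). In form: [[[x, y, z, rx, ry, rz, grip], ...]]. A call has 1 to 20 rows; each row is the pose to reach, as a shift and turn from the pose commanded when the call began, turning the shorter way round; what a row does not reach only later rows make up. A row lasts 1/10 s, in which the tool goes at most 50 mm and 8.59 degrees, less where a joint would pass 70% of its speed; a pose out of reach is approached as far as the arm can. A call with a number of a shift or a turn outside -1 to 1 is refused whole. A call with a gripper value outside its range is refused whole. The fingers move at their own pace and stop on an object; "squeeze" is the grip in N (left out, the last holds). Time passes only in rows, so rows that repeat a pose let the fingers close. It gives the time, the measured TCP pose, the force, the opening and the grip force at its end, in the units of the state.
- readout.get_state(): the state, without advancing time (a new reading comes with each control period).
- optics.read_camera(name): name is "scene" or "top"; returns (picture, depth): 420x560x3 uint8, red, green, blue; 420x560 float32, mm along the optical axis (not along the pixel's ray), 0 where there is no reading.
- optics.camera_params(name): a dict with "mtx" (3x3 intrinsics, pixels), "xyz" and "rotation" of the camera in the world. Camera axes: x right, y up, looking along -z (the intrinsics and any distortion apply to the point x, -y, -z); pixel columns grow to the right and rows downward; lengths in mm; the calibration is good to about 2 mm. A picture is of the moment at which its call begins. camera_params takes no time and is no camera call.
- job.sign_off(): hands the job in; it is judged then, once.
The state is a dict: "t": time; "q": joint angles; "joint_vel": joint speeds; "joint_efforts": joint torques, N m; "tcp_pos": TCP position; "eef_rot": TCP orientation; "wrist_force": force on the tool from outside, world axes, zero at the start; "ft_torque": the same for the moment, N m; "width": opening from 0.0 (shut) to 1.0 (fully open); "grasp_force": force on a finger pad.
Only numpy, scipy, OpenCV 4.12 (cv2) and the standard library are available. Lean on these libraries where they do the work, as an engineer would, in place of code of your own. Each camera call takes 0.05 s, during which the arm holds its last target. There are 200 camera calls.

## Working session

There is one attempt and no reset: what is moved stays moved. The work goes in short steps, Python scripts to look and compute and a tool call to move; the robot and the scene stay as the last step left them, time stands still between calls to the robot, and variables do not carry over. Pictures are saved under pics/ and viewed, at most 14 in all, crops included, and the job is handed in when it is done.

Besides the shell and the picture viewer there is one more tool, called after "Request:" as name(argument=value, ...) on one line, values as JSON. arm_command: Moves the arm, as the interface text tells. Its arguments: {"type":"object","properties":{"series":{"type":"array","items":{"type":"array","items":{"type":"array","items":{"type":"number","minimum":-1,"maximum":1}}}},"squeeze":{"type":"number"}},"required":["series"]}

```bash
mkdir -p pics; cat > h.py <<'E'
import numpy as np, cv2
from station import readout, optics, job, env
def snap(cam,name):
    im,d=optics.read_camera(cam); cv2.imwrite(f'pics/{name}.png',im[:,:,::-1]); np.save(f'pics/{name}.npy',d); return im,d
def P(cam,u,v,d=None,z=None):
    p=optics.camera_params(cam); K=np.array(p['mtx']); R=np.array(p['rotation'])
    if R.shape!=(3,3):
        from scipy.spatial.transform import Rotation as Ro
        q=np.array(p['rotation']); R=Ro.from_quat(q[[1,2,3,0]]).as_matrix()
    c=np.array(p['xyz'])
    r=np.linalg.solve(K,[u,v,1.]); r=R@np.array([r[0],-r[1],-1.])
    s=d if d is not None else (z-c[2])/r[2]
    return c+s*r
E
python3 - <<'E'
from h import *
for c in('top','scene'):
    im,d=snap(c,c+'0'); print(optics.camera_params(c))
    cv2.imwrite(f'pics/{c}0b.png',cv2.resize(im[:,:,::-1],(784,588),interpolation=cv2.INTER_CUBIC))
print(readout.get_state(), env.grasp_offset)
E
```

```text
{'mtx': array([[546.22437708,   0.        , 279.20094619],
       [  0.        , 546.22437708, 211.35752959],
       [  0.        ,   0.        ,   1.        ]]), 'xyz': array([ 485.35582219,   13.79038573, 1777.10181294]), 'rotation': array([-0.7033749 , -0.01253756,  0.01644527,  0.7105182 ])}
{'mtx': array([[435.18511445,   0.        , 277.01231986],
       [  0.        , 435.18511445, 214.17173759],
       [  0.        ,   0.        ,   1.        ]]), 'xyz': array([1226.46651941,  581.74682408,  647.60529124]), 'rotation': array([0.3708433 , 0.18743594, 0.43529811, 0.79866048])}
{'t': 0.1, 'q': array([ 1.28933799,  0.70697653, -0.02764222,  1.48493113,  0.0220124 ,
        0.95088968, -0.07549115]), 'joint_vel': array([ 0.00060713, -0.00215612, -0.0001898 , -0.00065822,  0.00013977,
       -0.00072518, -0.00233115]), 'joint_efforts': array([ 2.62656104e-03, -8.84293699e+01,  1.23677071e+00, -2.36455482e+01,
        1.70270383e-02,  5.04146024e-03,  1.35492892e-04]), 'tcp_pos': array([ 136.50194204, -558.33606888,  230.91584385]), 'eef_rot': array([-4.46525751e-04,  9.92820951e-01,  1.19609179e-01, -6.35211429e-05]), 'wrist_force': array([ 0.49446119,  0.14661541, -0.3844237 ]), 'ft_torque': array([-0.01440416,  0.04216901, -0.00042598]), 'grasp_force': 0.0, 'width': 0.9980323874985552} 18.700000000000003
```

View pics/top0b.png

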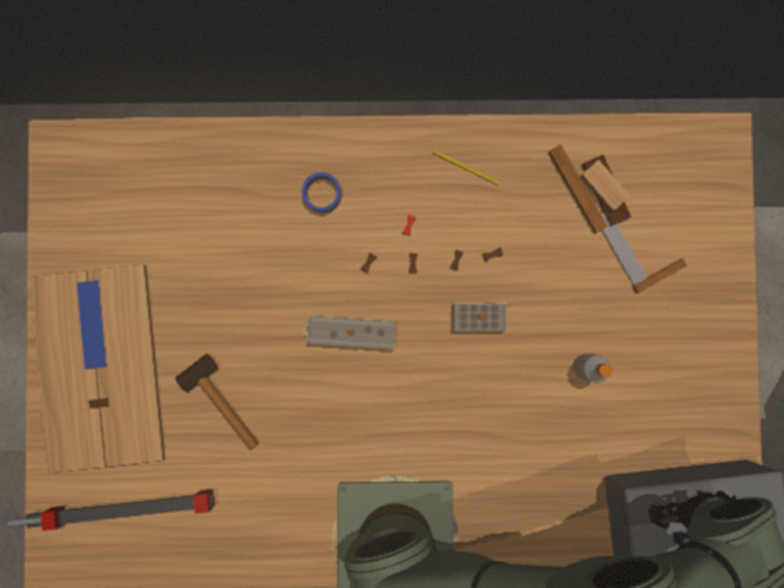

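View pics/scene0b.png

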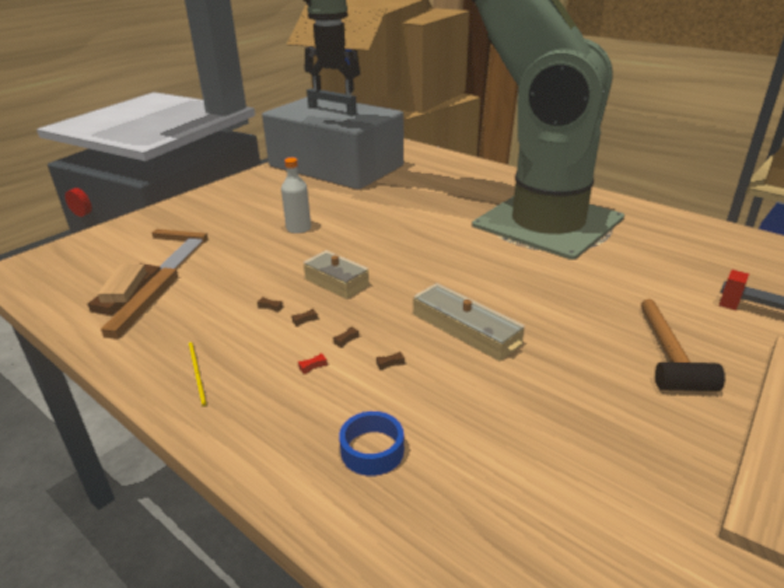

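The top view shows four dark keys at about (369,262), (413,263), (457,260) and (493,254), with a red look-alike at (409,225). The box is centred at (351,333) with its tab on the left, and the neighbour is at (480,317). I'll enlarge that area next.

```bash
python3 - <<'E'
from h import *
im=cv2.imread('pics/top0.png')
a=im[165:260,210:370]
cv2.imwrite('pics/c1.png',cv2.resize(a,None,fx=5,fy=5,interpolation=cv2.INTER_CUBIC))
g=im.astype(int).sum(2)
hsv=cv2.cvtColor(im,cv2.COLOR_BGR2HSV)
m=((g<230)).astype(np.uint8); m[:165]=0;m[205:]=0;m[:,:240]=0;m[:,380:]=0
n,l,s,c=cv2.connectedComponentsWithStats(m)
for i in range(1,n):
    if s[i,4]>25:
        pts=np.argwhere(l==i)[:,::-1].astype(np.float32)
        W=np.array([P('top',u,v,z=14) for u,v in pts]); mu=W.mean(0)
        w,V=np.linalg.eigh(np.cov(W[:,:2].T)); v=V[:,1]
        print(s[i,4],c[i],mu.round(1),'axis deg',np.degrees(np.arctan2(v[1],v[0])).round(1), np.sqrt(w).round(1), im[l==i].mean(0).round())
E
```

```text
54 [325.57407407 185.55555556] [ 639.7 -147.3   14. ] axis deg 162.9 [ 3.9 13.8] [42. 64. 92.]
55 [351.34545455 181.38181818] [ 652.5 -231.1   14. ] axis deg 106.4 [ 4.  13.4] [41. 64. 92.]
51 [262.58823529 187.43137255] [635.6  56.6  14. ] axis deg 151.2 [ 3.8 13.7] [42. 64. 93.]
48 [294.4375     187.95833333] [632.9 -46.4  14. ] axis deg 176.8 [ 3.7 13.2] [42. 64. 93.]
```

View pics/c1.png

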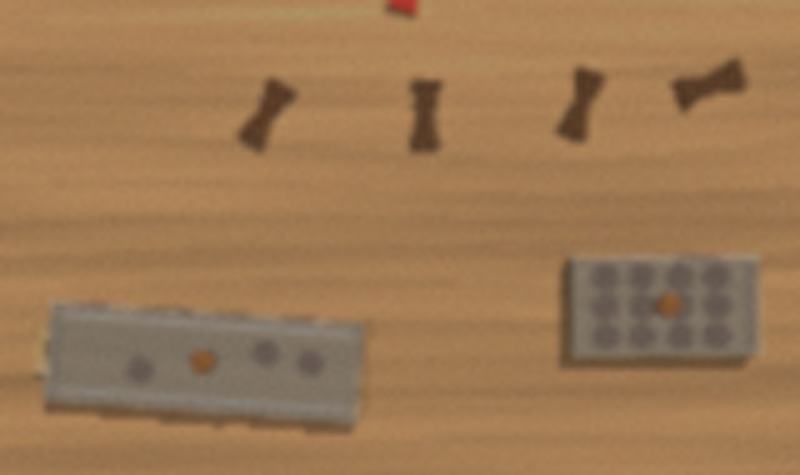

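```bash
cat >> h.py <<'E'
def cloud(cam,d,r0,r1,c0,c1):
    p=optics.camera_params(cam); K=np.array(p['mtx'])
    from scipy.spatial.transform import Rotation as Ro
    q=np.array(p['rotation']); R=Ro.from_quat(q[[1,2,3,0]]).as_matrix()
    v,u=np.mgrid[r0:r1,c0:c1]; s=d[r0:r1,c0:c1]
    X=np.stack([(u-K[0,2])/K[0,0]*s,-(v-K[1,2])/K[1,1]*s,-s],-1)@R.T+np.array(p['xyz'])
    X[s==0]=np.nan
    return X
def rects(d,zl,zh,win=(195,265,195,385),amin=150):
    r0,r1,c0,c1=win
    X=cloud('top',d,*win); m=((X[...,2]>zl)&(X[...,2]<zh)).astype(np.uint8)
    n,l,s,c=cv2.connectedComponentsWithStats(m,connectivity=4)
    for i in range(1,n):
        if s[i,4]>amin:
            W=X[l==i]; r=cv2.minAreaRect(W[:,:2].astype(np.float32))
            w,V=np.linalg.eigh(np.cov(W[:,:2].T)); v=V[:,1]
            print('n',s[i,4],'z',np.median(W[:,2]).round(1),'mean',W.mean(0).round(1),'rect',np.round(r[0],1),np.round(r[1],1),round(r[2],1),'pca',np.degrees(np.arctan2(v[1],v[0])).round(1))
E
python3 - <<'E'
from h import *
d=np.load('pics/top0.npy')
X=cloud('top',d,195,265,195,385); print(np.nanpercentile(X[...,2],[1,20,50,80,90,95,99]).round(1))
rects(d,22,75); rects(d,34,48)
print('knob',P('top',250.6,237.2,z=60),P('top',210+669/5,165+305/5,z=60))
for nm,pts in dict(box=[(50,303),(365,325),(355,420),(45,402)],nb=[(568,257),(760,257),(757,355),(568,357)]).items():
    for u,v in pts: print(nm,P('top',210+u/5,165+v/5,z=42).round(1))
E
```

```text
[-9.6 -2.7  1.5  7.6 40.9 44.6 49.8]
n 773 z 42.5 mean [ 508.8 -197.    42.8] rect [ 508.5 -198.8] [ 63.8 121. ] 0.2 pca 90.0
n 1278 z 42.6 mean [476.   95.8  42.8] rect [476.3 100. ] [209.2  64. ] 85.3 pca 85.2
n 655 z 42.1 mean [ 509.  -197.9   41.9] rect [ 508.5 -198.8] [ 63.8 121. ] 0.2 pca 88.6
n 1071 z 42.0 mean [475.7  95.1  41.8] rect [476.   95.5] [200.2  64. ] 85.3 pca 85.6
knob [475.43856737  94.5524288   60.        ] [ 507.61811613 -198.73343331   60.        ]
box [513.1 192.2  42. ]
box [497.1  -7.6  42. ]
box [437.   -0.6  42. ]
box [450.4 195.7  42. ]
nb [ 539.  -137.2   42. ]
nb [ 537.8 -259.3   42. ]
nb [ 475.5 -256.4   42. ]
nb [ 475.5 -136.3   42. ]
```

Request:
arm_command(series=[[[0.6, 0.3, 0.1, 0, 0, 0.2, 1], [0.6, 0.3, 0.1, 0, 0, 0.2, 1], [0.6, 0.3, 0.1, 0, 0, 0.2, 1], [0.6, 0.3, 0.1, 0, 0, 0.2, 1], [0.6, 0.3, 0.1, 0, 0, 0.2, 1], [0.6, 0.3, 0.1, 0, 0, 0.2, 1], [0.6, 0.3, 0.1, 0, 0, 0.2, 1], [0.6, 0.3, 0.1, 0, 0, 0.2, 1], [0.727, 0.917, 0, 0, 0, 0.398, 1], [0.727, 0.917, 0, 0, 0, 0.398, 1], [0.727, 0.917, 0, 0, 0, 0.398, 1], [0.727, 0.917, 0, 0, 0, 0.398, 1], [0.727, 0.917, 0, 0, 0, 0.398, 1], [0.727, 0.917, 0, 0, 0, 0.398, 1], [0.727, 0.917, 0, 0, 0, 0.398, 1], [0.727, 0.917, 0, 0, 0, 0.398, 1], [0.727, 0.917, 0, 0, 0, 0.398, 1], [0.727, 0.917, 0, 0, 0, 0.398, 1], [0.727, 0.917, 0, 0, 0, 0.398, 1], [0.727, 0.917, 0, 0, 0, 0.398, 1]]])

```text
t: 2.1
tcp_pos: [499.9, -100.7, 231.3]
eef_rot: [0.0, 0.735, 0.678, -0.0]
wrist_force: [0.0, 0.3, -0.7]
width: 1.002
grasp_force: 0.0
```

Request:
arm_command(series=[[[-0.048, 0.39, -0.28, 0, 0, 0, 1], [-0.048, 0.39, -0.28, 0, 0, 0, 1], [-0.048, 0.39, -0.28, 0, 0, 0, 1], [-0.048, 0.39, -0.28, 0, 0, 0, 1], [-0.048, 0.39, -0.28, 0, 0, 0, 1], [-0.048, 0.39, -0.28, 0, 0, 0, 1], [-0.048, 0.39, -0.32, 0, 0, 0, 1], [-0.048, 0.39, -0.36, 0, 0, 0, 1], [-0.048, 0.39, -0.4, 0, 0, 0, 1], [-0.048, 0.39, -0.43, 0, 0, 0, 1], [-0.048, 0.39, -0.443, 0, 0, 0, 1], [-0.048, 0.39, -0.443, 0, 0, 0, 1], [-0.048, 0.39, -0.443, 0, 0, 0, -0.5], [-0.048, 0.39, -0.443, 0, 0, 0, -0.5], [-0.048, 0.39, -0.443, 0, 0, 0, -0.5], [-0.048, 0.39, -0.443, 0, 0, 0, -0.5], [-0.048, 0.39, -0.443, 0, 0, 0, -0.5], [-0.048, 0.39, -0.443, 0, 0, 0, -0.5], [-0.048, 0.39, -0.443, 0, 0, 0, -0.5], [-0.048, 0.39, -0.443, 0, 0, 0, -0.5]]], squeeze=60)

```text
t: 4.1
tcp_pos: [476.5, 94.8, 10.8]
eef_rot: [0.0, 0.735, 0.678, 0.0]
wrist_force: [-1.3, -0.1, 9.5]
width: 0.739
grasp_force: 65.3
```

Request:
arm_command(series=[[[0, 0, 0.03, 0, 0, 0, -0.5], [0, 0, 0.08, 0, 0, 0, -0.5], [0, 0, 0.14, 0, 0, 0, -0.5], [0, 0, 0.2, 0, 0, 0, -0.5], [0, 0, 0.26, 0, 0, 0, -0.5], [0, 0, 0.3, -0.02, 0.002, 0, -0.5], [0, 0, 0.3, -0.05, 0.004, 0, -0.5], [0, 0, 0.3, -0.08, 0.006, 0, -0.5], [0, 0, 0.3, -0.11, 0.009, 0, -0.5], [0, 0, 0.3, -0.14, 0.011, 0, -0.5], [0, 0, 0.3, -0.17, 0.014, 0, -0.5], [0, 0, 0.3, -0.19, 0.016, 0, -0.5], [0, 0, 0.3, -0.21, 0.017, 0, -0.5], [0, 0, 0.3, -0.21, 0.017, 0, -0.5], [0, 0, 0.3, -0.21, 0.017, 0, -0.5], [0, 0, 0.3, -0.21, 0.017, 0, -0.5], [0, 0, 0.3, -0.21, 0.017, 0, -0.5], [0, 0, 0.3, -0.21, 0.017, 0, -0.5], [0, 0, 0.3, -0.21, 0.017, 0, -0.5], [0, 0, 0.3, -0.21, 0.017, 0, -0.5]]])

```text
t: 6.1
tcp_pos: [476.1, 94.9, 159.8]
eef_rot: [0.22, 0.695, 0.641, -0.239]
wrist_force: [0.3, -0.4, -3.5]
width: 0.738
grasp_force: 68.6
```

```bash
python3 - <<'E'
from h import *
print(readout.get_state()['tcp_pos'],readout.get_state()['eef_rot'],readout.get_state()['width'])
im,d=snap('scene','s1'); cv2.imwrite('pics/s1c.png',cv2.resize(im[130:300,240:440,::-1],None,fx=3.5,fy=3.5,interpolation=cv2.INTER_CUBIC))
E
```

```text
[476.05615514  94.92054835 159.80925774] [ 0.22015668  0.69523754  0.64119759 -0.2388335 ] 0.7377578012961886
```

View pics/s1c.png

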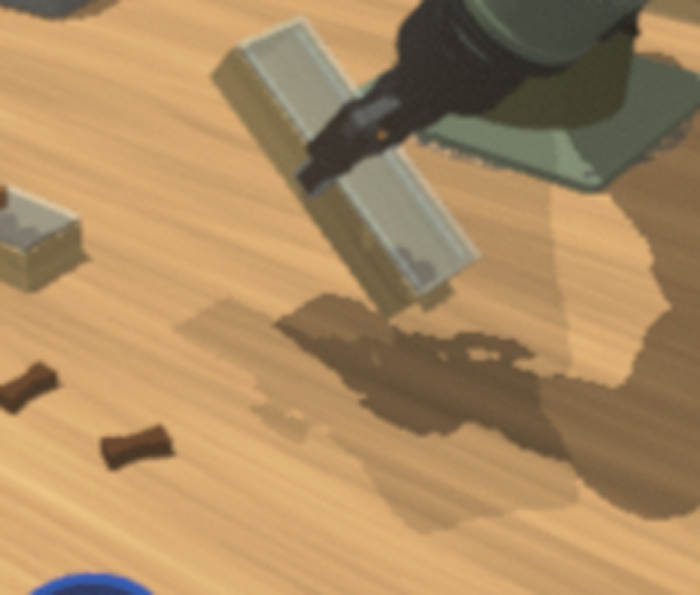

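Request:
arm_command(series=[[[0, 0, 0, 0.03, -0.002, 0, -0.5], [0, 0, 0, 0.06, -0.005, 0, -0.5], [0, 0, 0, 0.09, -0.007, 0, -0.5], [0, 0, 0, 0.12, -0.01, 0, -0.5], [0, 0, 0, 0.15, -0.012, 0, -0.5], [0, 0, 0, 0.18, -0.015, 0, -0.5], [0, 0, 0, 0.2, -0.016, 0, -0.5], [0, 0, 0, 0.21, -0.017, 0, -0.5], [0, 0, 0, 0.21, -0.017, 0, -0.5], [0, 0, 0, 0.21, -0.017, 0, -0.5]]])

```text
t: 7.15
tcp_pos: [476.0, 94.9, 159.7]
eef_rot: [0.0, 0.735, 0.678, -0.0]
wrist_force: [0.6, 0.3, -4.6]
width: 0.739
grasp_force: 68.5
```

Request:
arm_command(series=[[[0.006, -0.04, -0.05, 0, 0, 0.01, -0.5], [0.02, -0.09, -0.1, 0, 0, 0.02, -0.5], [0.04, -0.15, -0.14, 0, 0, 0.027, -0.5], [0.065, -0.2, -0.17, 0, 0, 0.027, -0.5], [0.065, -0.235, -0.2, 0, 0, 0.027, -0.5], [0.065, -0.246, -0.22, 0, 0, 0.027, -0.5], [0.065, -0.246, -0.24, 0, 0, 0.027, -0.5], [0.065, -0.246, -0.26, 0, 0, 0.027, -0.5], [0.065, -0.246, -0.275, 0, 0, 0.027, -0.5], [0.065, -0.246, -0.285, 0, 0, 0.027, -0.5], [0.065, -0.246, -0.292, 0, 0, 0.027, -0.5], [0.065, -0.246, -0.296, 0, 0, 0.027, -0.5], [0.065, -0.246, -0.3, 0, 0, 0.027, -0.5], [0.065, -0.246, -0.3, 0, 0, 0.027, -0.5], [0.065, -0.246, -0.3, 0, 0, 0.027, -0.5]]])

```text
t: 8.65
tcp_pos: [508.7, -27.9, 10.8]
eef_rot: [0.0, 0.706, 0.709, 0.0]
wrist_force: [-5.4, 1.4, 19.3]
width: 0.736
grasp_force: 71.5
```

Request:
arm_command(series=[[[0, 0, 0.003, 0, 0, 0, 1], [0, 0, 0.003, 0, 0, 0, 1], [0, 0, 0.003, 0, 0, 0, 1], [0, 0, 0.003, 0, 0, 0, 1], [0, 0, 0.003, 0, 0, 0, 1], [0, 0, 0.03, 0, 0, 0, 1], [0, 0, 0.08, 0, 0, 0, 1], [0, 0, 0.15, 0, 0, 0, 1], [0, 0, 0.24, 0, 0, 0, 1], [0, 0.1, 0.3, 0, 0, 0, 1], [0, 0.2, 0.3, 0, 0, 0, 1], [0, 0.3, 0.3, 0, 0, 0, 1], [0, 0.4, 0.3, 0, 0, 0, 1], [0, 0.5, 0.3, 0, 0, 0, 1], [0, 0.5, 0.3, 0, 0, 0, 1]]])

```text
t: 10.15
tcp_pos: [507.1, 228.4, 159.7]
eef_rot: [-0.001, 0.703, 0.711, 0.001]
wrist_force: [0.4, -1.4, -0.2]
width: 1.0
grasp_force: 0.0
```

```bash
python3 - <<'E'
from h import *
im,d=snap('top','t2'); rects(d,34,48); rects(d,50,70,amin=10)
a=im[165:260,250:390,::-1]; cv2.imwrite('pics/t2c.png',cv2.resize(a,None,fx=5,fy=5,interpolation=cv2.INTER_CUBIC))
E
```

```text
n 660 z 42.0 mean [ 509.1 -198.3   41.9] rect [ 508.  -198.5] [121.1  63.7] 89.5 pca 89.8
n 1093 z 42.3 mean [508.2 -26.6  41.9] rect [508.1 -27.1] [197.8  60.5] 89.4 pca 89.2
n 20 z 58.3 mean [507.8 -27.   58.6] rect [507.8 -27.9] [13.5 13.3] 46.0 pca 168.2
n 21 z 58.7 mean [ 507.9 -198.7   59.5] rect [ 506.1 -199.4] [13.4 15.6] 89.7 pca -168.6
```

View pics/t2c.png

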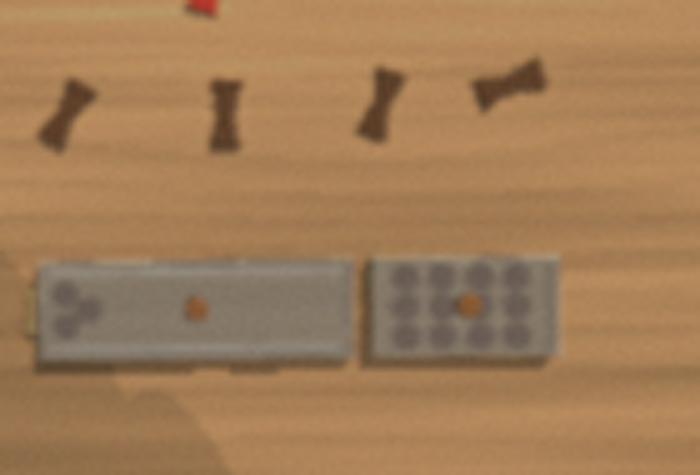

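Request:
arm_command(series=[[[0, -0.1, 0, 0, 0, 0, 0], [0, -0.2, 0, 0, 0, 0, 0], [0, -0.3, 0, 0, 0, 0, 0], [0, -0.4, 0, 0, 0, 0, 0], [0, -0.47, 0, 0, 0, 0, 0], [0, -0.499, -0.04, 0, 0, 0, 0], [0, -0.499, -0.1, 0, 0, 0, 0], [0, -0.499, -0.16, 0, 0, 0, 0], [0, -0.499, -0.2, 0, 0, 0, 0], [0, -0.499, -0.22, 0, 0, 0, 0], [0, -0.499, -0.229, 0, 0, 0, 0], [0, -0.499, -0.229, 0, 0, 0, 0], [0, -0.499, -0.229, 0, 0, 0, -1], [0, -0.499, -0.229, 0, 0, 0, -1], [0, -0.499, -0.229, 0, 0, 0, -1], [0, -0.499, -0.229, 0, 0, 0, -1], [0, -0.499, -0.229, 0, 0, 0, -1], [0, -0.499, -0.229, 0, 0, 0, -1], [0, -0.499, -0.229, 0, 0, 0, -1], [0, -0.499, -0.229, 0, 0, 0, -1]]], squeeze=30)

```text
t: 12.2
tcp_pos: [508.9, -27.6, 46.1]
eef_rot: [0.0, 0.706, 0.709, 0.0]
wrist_force: [-1.0, 0.2, 8.3]
width: 0.169
grasp_force: 29.1
```

Request:
arm_command(series=[[[0, 0, 0.01, 0, 0, 0, -1], [0, 0, 0.03, 0, 0, 0, -1], [0, 0, 0.06, 0, 0, 0, -1], [0, 0, 0.11, 0, 0, 0, -1], [0, 0.04, 0.13, 0, 0, 0, -1], [0, 0.1, 0.13, 0, 0, 0, -1], [0, 0.17, 0.13, 0, 0, 0, -1], [0, 0.24, 0.13, 0, 0, 0, -1], [0, 0.31, 0.13, 0, 0, 0, -1], [0, 0.37, 0.12, 0, 0, 0, -1], [0, 0.42, 0.08, 0, 0, 0, -1], [0, 0.444, 0.04, 0, 0, 0, -1], [0, 0.444, 0.0, 0, 0, 0, -1], [0, 0.444, -0.03, 0, 0, 0, -1], [0, 0.444, -0.05, 0, 0, 0, -1], [0, 0.444, -0.06, 0, 0, 0, -1], [0, 0.444, -0.063, 0, 0, 0, -1], [0, 0.444, -0.063, 0, 0, 0, -1]]])

```text
t: 14.0
tcp_pos: [508.8, 194.5, 14.4]
eef_rot: [0.0, 0.706, 0.709, 0.0]
wrist_force: [-0.1, -0.6, -0.2]
width: 0.167
grasp_force: 29.5
```

Request:
arm_command(series=[[[0, 0, 0, 0, 0, 0, 0], [0, 0, 0, 0, 0, 0, 0], [0, 0, 0, 0, 0, 0, 0], [0, 0, 0, 0, 0, 0, 0], [0, 0, 0.04, 0, 0, 0, 0], [0, 0, 0.1, 0, 0, 0, 0], [0, 0, 0.18, 0, 0, 0, 0], [0, 0, 0.24, 0, 0, 0, 0], [0, 0, 0.24, 0, 0, 0, 0]]])

```text
t: 14.9
tcp_pos: [509.9, 195.0, 137.3]
eef_rot: [0.001, 0.706, 0.708, 0.002]
wrist_force: [-0.0, 0.1, -0.1]
width: 0.5
grasp_force: 0.0
```

```bash
cat >> h.py <<'E'
def keys(im):
    im=im[:,:,::-1]; g=im.astype(int).sum(2)
    m=((g<230)).astype(np.uint8); m[:150]=0;m[212:]=0;m[:,:240]=0;m[:,385:]=0
    n,l,s,c=cv2.connectedComponentsWithStats(m)
    for i in range(1,n):
        if s[i,4]>25:
            W=np.array([P('top',u,v,z=14) for v,u in np.argwhere(l==i)]); mu=W.mean(0)
            w,V=np.linalg.eigh(np.cov(W[:,:2].T)); v=V[:,1]
            print('key',s[i,4],mu.round(1),'axis',(np.degrees(np.arctan2(v[1],v[0]))%180).round(1),np.sqrt(w).round(1))
E
python3 - <<'E'
from h import *
im,d=snap('top','t3'); keys(im); rects(d,25,48)
print(readout.get_state()['tcp_pos'])
a=im[165:260,210:370,::-1]; cv2.imwrite('pics/t3c.png',cv2.resize(a,None,fx=5,fy=5,interpolation=cv2.INTER_CUBIC))
E
```

```text
key 45 [ 638.4 -147.1   14. ] axis 160.7 [ 3.6 13.9]
key 50 [ 652.4 -231.1   14. ] axis 107.4 [ 3.8 13.4]
key 45 [634.8  56.7  14. ] axis 148.8 [ 3.4 13. ]
key 43 [633.  -46.3  14. ] axis 178.9 [ 3.3 13.3]
n 696 z 41.5 mean [ 508.8 -196.6   41.3] rect [ 508.4 -199. ] [120.7  63.8] 90.0 pca 90.3
n 210 z 35.2 mean [509.2 -18.6  35.4] rect [508.3 -24. ] [204.8  60.8] 89.4 pca 87.1
[509.21384121 194.62415586 135.31631228]
```

View pics/t3c.png

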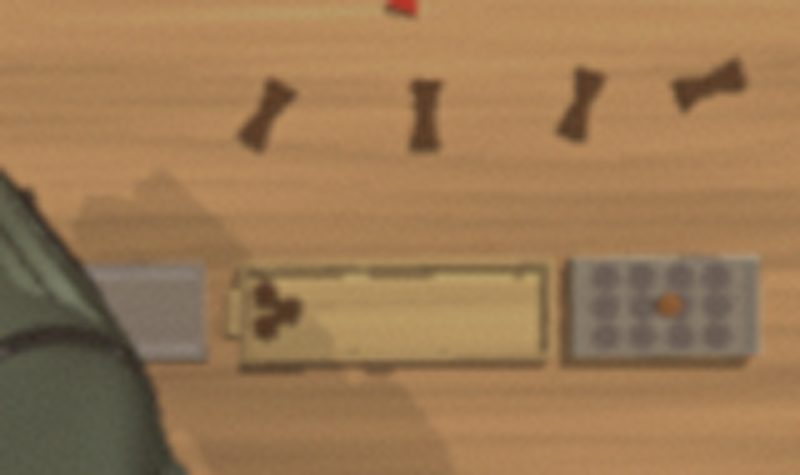

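Request:
arm_command(series=[[[0.253, -0.276, 0, 0, 0, 0.332, -0.2], [0.253, -0.276, 0, 0, 0, 0.332, -0.2], [0.253, -0.276, 0, 0, 0, 0.332, -0.2], [0.253, -0.276, 0, 0, 0, 0.332, -0.2], [0.253, -0.276, 0, 0, 0, 0.332, -0.2], [0.253, -0.276, -0.05, 0, 0, 0.332, -0.2], [0.253, -0.276, -0.12, 0, 0, 0.332, -0.2], [0.253, -0.276, -0.19, 0, 0, 0.332, -0.2], [0.253, -0.276, -0.235, 0, 0, 0.332, -0.2], [0.253, -0.276, -0.255, 0, 0, 0.332, -0.2], [0.253, -0.276, -0.255, 0, 0, 0.332, -0.2], [0.253, -0.276, -0.255, 0, 0, 0.332, -1], [0.253, -0.276, -0.255, 0, 0, 0.332, -1], [0.253, -0.276, -0.255, 0, 0, 0.332, -1], [0.253, -0.276, -0.255, 0, 0, 0.332, -1], [0.253, -0.276, -0.255, 0, 0, 0.332, -1], [0.253, -0.276, -0.255, 0, 0, 0.332, -1], [0.253, -0.276, -0.2, 0, 0, 0.332, -1], [0.253, -0.276, -0.1, 0, 0, 0.332, -1], [0.253, -0.276, -0.1, 0, 0, 0.332, -1]]], squeeze=30)

```text
t: 16.95
tcp_pos: [637.4, 57.2, 89.8]
eef_rot: [0.004, 0.259, 0.966, 0.002]
wrist_force: [-0.3, 0.9, -0.2]
width: 0.16
grasp_force: 29.3
```

Request:
arm_command(series=[[[-0.253, -0.116, 0, 0, 0, 0.167, -1], [-0.253, -0.116, 0, 0, 0, 0.167, -1], [-0.253, -0.116, 0, 0, 0, 0.167, -1], [-0.253, -0.116, 0, 0, 0, 0.167, -1], [-0.253, -0.116, 0, 0, 0, 0.167, -1], [-0.253, -0.116, -0.05, 0, 0, 0.167, -1], [-0.253, -0.116, -0.1, 0, 0, 0.167, -1], [-0.253, -0.116, -0.12, 0, 0, 0.167, -1], [-0.253, -0.116, -0.129, 0, 0, 0.167, -1], [-0.253, -0.116, -0.129, 0, 0, 0.167, -1], [-0.253, -0.116, -0.129, 0, 0, 0.167, -0.4], [-0.253, -0.116, -0.129, 0, 0, 0.167, -0.4], [-0.253, -0.116, -0.129, 0, 0, 0.167, -0.4], [-0.253, -0.116, -0.129, 0, 0, 0.167, -0.4], [-0.253, -0.116, -0.11, 0, 0, 0.167, -0.4], [-0.253, -0.116, -0.05, 0, 0, 0.167, -0.4], [-0.253, -0.116, 0, 0, 0, 0.167, -0.4], [0, 0.2, 0.1, 0, 0, 0.167, -0.4], [0, 0.2, 0.1, 0, 0, 0.167, -0.4], [0, 0.2, 0.1, 0, 0, 0.167, -0.4]]])

```text
t: 18.95
tcp_pos: [600.3, 113.6, 121.5]
eef_rot: [-0.0, -0.0, 1.0, 0.001]
wrist_force: [0.7, 0.3, -1.0]
width: 0.297
grasp_force: 0.0
```

Request:
arm_command(series=[[[0, 0.1, 0.1, 0, 0, 0, -0.4], [0, 0.1, 0.1, 0, 0, 0, -0.4], [0, 0.1, 0.1, 0, 0, 0, -0.4]]])

```text
t: 19.25
tcp_pos: [599.4, 165.2, 172.4]
eef_rot: [0.001, -0.002, 1.0, 0.001]
wrist_force: [-0.2, -0.5, -0.9]
width: 0.298
grasp_force: 0.0
```

```bash
python3 - <<'E'
from h import *
s=readout.get_state(); print(s['t'],s['tcp_pos'],s['eef_rot'])
im,d=snap('top','t4'); keys(im)
a=im[165:260,210:370,::-1]; cv2.imwrite('pics/t4c.png',cv2.resize(a,None,fx=5,fy=5,interpolation=cv2.INTER_CUBIC))
E
```

```text
19.25 [599.43827593 165.24736801 172.41482689] [ 0.00113228 -0.00216804  0.99999609  0.00135466]
key 43 [ 639.1 -147.3   14. ] axis 160.8 [ 3.5 14.1]
key 48 [ 652.1 -231.    14. ] axis 107.2 [ 3.7 13.2]
key 40 [632.9 -46.6  14. ] axis 178.7 [ 3.2 13.6]
key 139 [588.9  97.4  14. ] axis 111.8 [ 8.7 22.1]
```

View pics/t4c.png

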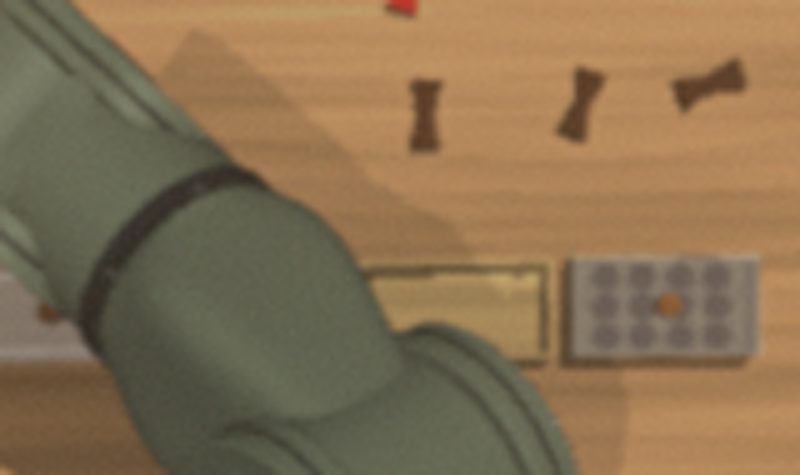

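Request:
arm_command(series=[[[0.067, -0.418, -0.1, 0, 0, -0.009, -0.2], [0.067, -0.418, -0.1, 0, 0, -0.009, -0.2], [0.067, -0.418, -0.1, 0, 0, -0.009, -0.2], [0.067, -0.418, -0.1, 0, 0, -0.009, -0.2], [0.067, -0.418, -0.1, 0, 0, -0.009, -0.2], [0.067, -0.418, -0.1, 0, 0, -0.009, -0.2], [0.067, -0.418, -0.2, 0, 0, -0.009, -0.2], [0.067, -0.418, -0.2, 0, 0, -0.009, -0.2], [0.067, -0.418, -0.2, 0, 0, -0.009, -0.2], [0.067, -0.418, -0.2, 0, 0, -0.009, -0.2], [0.067, -0.418, -0.2, 0, 0, -0.009, -0.2]]])

```text
t: 20.4
tcp_pos: [633.7, -46.6, 71.5]
eef_rot: [0.001, 0.014, 1.0, -0.0]
wrist_force: [0.0, 0.0, 0.3]
width: 0.402
grasp_force: 0.0
```

```bash
python3 - <<'E'
from h import *
s=readout.get_state(); print(s['t'],s['tcp_pos'],s['eef_rot'])
im,d=snap('scene','s5'); cv2.imwrite('pics/s5c.png',cv2.resize(im[150:300,170:400,::-1],None,fx=3.4,fy=3.4,interpolation=cv2.INTER_CUBIC))
E
```

```text
20.4 [633.68397466 -46.58039344  71.49614308] [ 9.72442264e-04  1.35557237e-02  9.99907643e-01 -5.06014260e-05]
```

View pics/s5c.png

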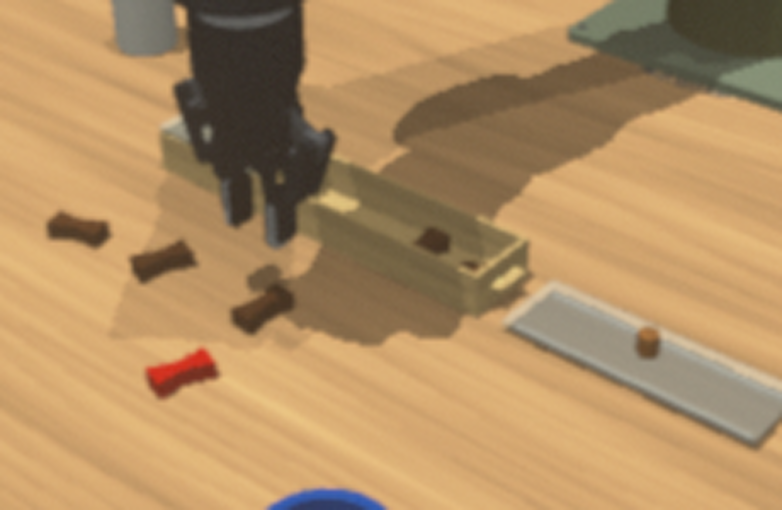

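The scene view shows the first key inside the box at (433,240) and the gripper hovering over the second key. The lid lies clear at about (650,350).

Request:
arm_command(series=[[[0, 0, -0.06, 0, 0, 0, -0.2], [0, 0, -0.11, 0, 0, 0, -0.2], [0, 0, -0.127, 0, 0, 0, -0.2], [0, 0, -0.127, 0, 0, 0, -0.2], [0, 0, -0.127, 0, 0, 0, -1], [0, 0, -0.127, 0, 0, 0, -1], [0, 0, -0.127, 0, 0, 0, -1], [0, 0, -0.127, 0, 0, 0, -1], [0, 0, -0.127, 0, 0, 0, -1], [0, 0, -0.127, 0, 0, 0, -1], [0, 0, -0.08, 0, 0, 0, -1], [0, 0, 0.03, 0, 0, 0, -1], [0, 0, 0.03, 0, 0, 0, -1], [0, 0, 0.03, 0, 0, 0, -1]]])

```text
t: 21.85
tcp_pos: [633.9, -47.0, 86.8]
eef_rot: [0.002, 0.014, 1.0, -0.0]
wrist_force: [-0.1, 0.1, -1.0]
width: 0.162
grasp_force: 29.3
```

```bash
python3 - <<'E'
from h import *
f=lambda u,v,z:print(P('scene',170+u/3.4,150+v/3.4,z=z).round(1))
f(433,240,18); f(417,240,18); f(450,240,18); f(527,240,36)
E
```

```text
[505.   6.  18.]
[512.5  -3.4  18. ]
[496.9  16.   18. ]
[482.5  75.9  36. ]
```

Request:
arm_command(series=[[[-0.249, 0.026, 0, 0, 0, 0.009, -1], [-0.249, 0.026, 0, 0, 0, 0.009, -1], [-0.249, 0.026, 0, 0, 0, 0.009, -1], [-0.249, 0.026, 0, 0, 0, 0.009, -1], [-0.249, 0.026, -0.05, 0, 0, 0.009, -1], [-0.249, 0.026, -0.1, 0, 0, 0.009, -1], [-0.249, 0.026, -0.12, 0, 0, 0.009, -1], [-0.249, 0.026, -0.131, 0, 0, 0.009, -1], [-0.249, 0.026, -0.131, 0, 0, 0.009, -1], [-0.249, 0.026, -0.131, 0, 0, 0.009, -0.5], [-0.249, 0.026, -0.131, 0, 0, 0.009, -0.5], [-0.249, 0.026, -0.131, 0, 0, 0.009, -0.5], [-0.249, 0.026, -0.131, 0, 0, 0.009, -0.5], [-0.249, 0.026, -0.11, 0, 0, 0.009, -0.5], [-0.249, 0.026, -0.05, 0, 0, 0.009, -0.5], [-0.249, 0.026, 0.05, 0, 0, 0.009, -0.5], [-0.249, 0.026, 0.05, 0, 0, 0.009, -0.5], [-0.249, 0.026, 0.05, 0, 0, 0.009, -0.5]]])

```text
t: 23.65
tcp_pos: [508.9, -34.1, 111.0]
eef_rot: [0.001, -0.0, 1.0, -0.0]
wrist_force: [0.1, 0.3, -0.6]
width: 0.25
grasp_force: 0.0
```

```bash
python3 - <<'E'
from h import *
im,d=snap('top','t6'); keys(im)
E
```

```text
key 46 [ 638.7 -147.1   14. ] axis 161.3 [ 3.6 13.9]
key 48 [ 652.2 -231.2   14. ] axis 106.9 [ 3.8 12.9]
key 52 [583.4 -52.5  14. ] axis 70.0 [11.2 23.1]
```

Request:
arm_command(series=[[[0.261, -0.227, 0, 0, 0, -0.104, -0.2], [0.261, -0.227, 0, 0, 0, -0.104, -0.2], [0.261, -0.227, 0, 0, 0, -0.104, -0.2], [0.261, -0.227, 0, 0, 0, -0.104, -0.2], [0.261, -0.227, -0.06, 0, 0, -0.104, -0.2], [0.261, -0.227, -0.13, 0, 0, -0.104, -0.2], [0.261, -0.227, -0.18, 0, 0, -0.104, -0.2], [0.261, -0.227, -0.207, 0, 0, -0.104, -0.2], [0.261, -0.227, -0.207, 0, 0, -0.104, -0.2], [0.261, -0.227, -0.207, 0, 0, -0.104, -1], [0.261, -0.227, -0.207, 0, 0, -0.104, -1], [0.261, -0.227, -0.207, 0, 0, -0.104, -1], [0.261, -0.227, -0.207, 0, 0, -0.104, -1], [0.261, -0.227, -0.207, 0, 0, -0.104, -1], [0.261, -0.227, -0.207, 0, 0, -0.104, -1], [0.261, -0.227, -0.15, 0, 0, -0.104, -1], [0.261, -0.227, -0.05, 0, 0, -0.104, -1], [0.261, -0.227, -0.05, 0, 0, -0.104, -1], [0.261, -0.227, -0.05, 0, 0, -0.104, -1]]])

```text
t: 25.6
tcp_pos: [639.5, -147.6, 86.1]
eef_rot: [0.001, 0.162, 0.987, -0.0]
wrist_force: [-0.8, 0.4, -0.7]
width: 0.165
grasp_force: 29.3
```

Request:
arm_command(series=[[[-0.261, 0.164, 0, 0, 0, 0.104, -1], [-0.261, 0.164, 0, 0, 0, 0.104, -1], [-0.261, 0.164, 0, 0, 0, 0.104, -1], [-0.261, 0.164, 0, 0, 0, 0.104, -1], [-0.261, 0.164, -0.05, 0, 0, 0.104, -1], [-0.261, 0.164, -0.1, 0, 0, 0.104, -1], [-0.261, 0.164, -0.12, 0, 0, 0.104, -1], [-0.261, 0.164, -0.131, 0, 0, 0.104, -1], [-0.261, 0.164, -0.131, 0, 0, 0.104, -1], [-0.261, 0.164, -0.131, 0, 0, 0.104, -0.5], [-0.261, 0.164, -0.131, 0, 0, 0.104, -0.5], [-0.261, 0.164, -0.131, 0, 0, 0.104, -0.5], [-0.261, 0.164, -0.131, 0, 0, 0.104, -0.5], [-0.261, 0.164, -0.11, 0, 0, 0.104, -0.5], [-0.261, 0.164, -0.05, 0, 0, 0.104, -0.5], [-0.261, 0.164, 0.05, 0, 0, 0.104, -0.5], [-0.261, 0.164, 0.05, 0, 0, 0.104, -0.5], [-0.261, 0.164, 0.05, 0, 0, 0.104, -0.5]]])

```text
t: 27.4
tcp_pos: [508.9, -65.7, 111.0]
eef_rot: [0.001, -0.0, 1.0, -0.0]
wrist_force: [-0.6, -0.6, -0.5]
width: 0.255
grasp_force: 0.0
```

```bash
python3 - <<'E'
from h import *
s=readout.get_state(); print(s['t'],s['tcp_pos'],s['width'])
im,d=snap('top','t7'); keys(im)
E
```

```text
27.4 [508.86672839 -65.66710402 111.02758483] 0.2546046409875433
key 47 [ 652.3 -231.2   14. ] axis 106.8 [ 3.8 13.1]
key 28 [ 589.  -105.4   14. ] axis 44.2 [ 1.7 17.3]
```

Request:
arm_command(series=[[[0.287, -0.332, 0, 0, 0, -0.406, -0.2], [0.287, -0.332, 0, 0, 0, -0.406, -0.2], [0.287, -0.332, 0, 0, 0, -0.406, -0.2], [0.287, -0.332, 0, 0, 0, -0.406, -0.2], [0.287, -0.332, 0, 0, 0, -0.406, -0.2], [0.287, -0.332, 0, 0, 0, -0.406, -0.2], [0.287, -0.332, 0, 0, 0, -0.406, -0.2], [0.287, -0.332, -0.05, 0, 0, -0.406, -0.2], [0.287, -0.332, -0.13, 0, 0, -0.406, -0.2], [0.287, -0.332, -0.18, 0, 0, -0.406, -0.2], [0.287, -0.332, -0.207, 0, 0, -0.406, -0.2], [0.287, -0.332, -0.207, 0, 0, -0.406, -0.2], [0.287, -0.332, -0.207, 0, 0, -0.406, -1], [0.287, -0.332, -0.207, 0, 0, -0.406, -1], [0.287, -0.332, -0.207, 0, 0, -0.406, -1], [0.287, -0.332, -0.207, 0, 0, -0.406, -1], [0.287, -0.332, -0.207, 0, 0, -0.406, -1], [0.287, -0.332, -0.207, 0, 0, -0.406, -1], [0.287, -0.332, -0.13, 0, 0, -0.406, -1], [0.287, -0.332, -0.05, 0, 0, -0.406, -1]]])

```text
t: 29.45
tcp_pos: [651.5, -231.2, 85.4]
eef_rot: [-0.001, 0.595, 0.804, -0.0]
wrist_force: [0.4, -0.3, 1.6]
width: 0.164
grasp_force: 29.2
```

Request:
arm_command(series=[[[-0.287, 0.27, 0.02, 0, 0, 0.406, -1], [-0.287, 0.27, 0.02, 0, 0, 0.406, -1], [-0.287, 0.27, 0.02, 0, 0, 0.406, -1], [-0.287, 0.27, 0.02, 0, 0, 0.406, -1], [-0.287, 0.27, 0.02, 0, 0, 0.406, -1], [-0.287, 0.27, 0.02, 0, 0, 0.406, -1], [-0.287, 0.27, 0.02, 0, 0, 0.406, -1], [-0.287, 0.27, 0, 0, 0, 0.406, -1], [-0.287, 0.27, -0.05, 0, 0, 0.406, -1], [-0.287, 0.27, -0.1, 0, 0, 0.406, -1], [-0.287, 0.27, -0.12, 0, 0, 0.406, -1], [-0.287, 0.27, -0.131, 0, 0, 0.406, -1], [-0.287, 0.27, -0.131, 0, 0, 0.406, -1], [-0.287, 0.27, -0.131, 0, 0, 0.406, -0.5], [-0.287, 0.27, -0.131, 0, 0, 0.406, -0.5], [-0.287, 0.27, -0.131, 0, 0, 0.406, -0.5], [-0.287, 0.27, -0.131, 0, 0, 0.406, -0.5], [-0.287, 0.27, -0.1, 0, 0, 0.406, -0.5], [-0.287, 0.27, -0.03, 0, 0, 0.406, -0.5], [-0.287, 0.27, 0.05, 0, 0, 0.406, -0.5]]])

```text
t: 31.45
tcp_pos: [508.0, -96.1, 110.5]
eef_rot: [-0.001, -0.001, 1.0, 0.0]
wrist_force: [0.5, -0.2, 0.5]
width: 0.252
grasp_force: 0.0
```

Request:
arm_command(series=[[[0, 0.581, 0.06, 0, 0, -0.499, 0], [0, 0.581, 0.06, 0, 0, -0.499, 0], [0, 0.581, 0.06, 0, 0, -0.499, 0], [0, 0.581, 0.06, 0, 0, -0.499, 0], [0, 0.581, 0.06, 0, 0, -0.499, 0], [0, 0.581, 0.06, 0, 0, -0.499, 0], [0, 0.581, 0.06, 0, 0, -0.499, 0], [0, 0.581, 0.06, 0, 0, -0.499, 0], [0, 0.581, 0.06, 0, 0, -0.499, 0], [0, 0.581, 0.06, 0, 0, -0.499, 0], [0, 0.581, 0.06, 0, 0, -0.499, 0], [0, 0.581, 0.06, 0, 0, -0.499, 0], [0, 0.581, 0.06, 0, 0, -0.499, 0], [0, 0.581, 0.06, 0, 0, -0.499, 0]]])

```text
t: 32.85
tcp_pos: [508.6, 194.1, 139.8]
eef_rot: [-0.0, 0.705, 0.709, -0.0]
wrist_force: [-0.6, 0.7, 0.7]
width: 0.504
grasp_force: 0.0
```

```bash
python3 - <<'E'
from h import *
im,d=snap('top','t8'); rects(d,25,48)
for z in (12,36): print(P('top',210+395/5,165+313/5,z=z))
a=im[165:260,210:370,::-1]; cv2.imwrite('pics/t8c.png',cv2.resize(a,None,fx=5,fy=5,interpolation=cv2.INTER_CUBIC))
im,d=snap('scene','s8')
# lid knob: brown blob near crop(648,342)
u,v=170+648/3.4,150+330/3.4; print('knob',P('scene',u,v,z=28))
E
```

```text
n 680 z 41.5 mean [ 509.  -196.9   41.1] rect [ 508.  -199.1] [122.8  63.7] 89.4 pca 89.5
[504.86923897 -27.45529718  12.        ]
[504.60391603 -26.89448172  36.        ]
knob [509.43441605 195.90029946  28.        ]
```

View pics/t8c.png

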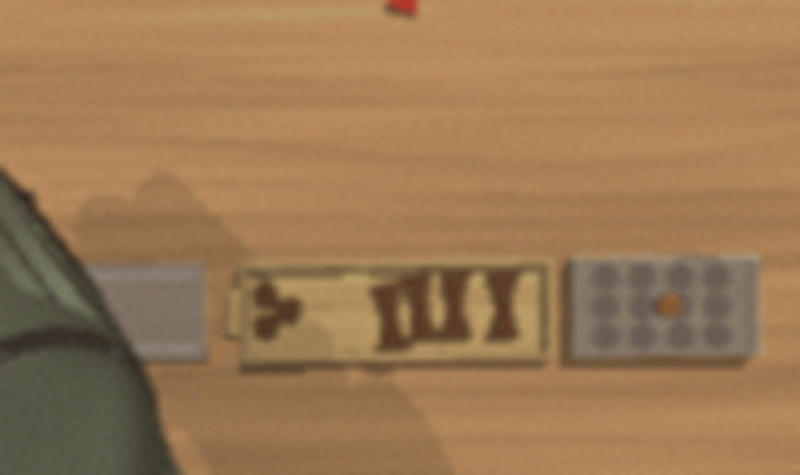

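```bash
python3 - <<'E'
from h import *
np.set_printoptions(linewidth=250)
im,_=optics.read_camera('top')
ds=[optics.read_camera('top')[1] for _ in range(4)]
X=np.nanmean([cloud('top',d,216,238,278,318) for d in ds],0)
Z=X[...,2]; g=im[216:238,278:318].astype(int).sum(2)
print(np.where(g<250,Z.round(),-9).astype(int)[::2])
E
```

```text
[[-9 -9 -9 -9 -9 -9 -9 -9 -9 -9 -9 -9 -9 -9 -9 -9 -9 -9 -9 -9 -9 -9 -9 -9 -9 -9 -9 -9 -9 -9 -9 -9 -9 -9 -9 -9 -9 -9 -9 -9]
 [-9 -9 -9 -9 -9 -9 -9 -9 -9 -9 -9 -9 -9 -9 -9 -9 -9 -9 -9 -9 -9 -9 -9 -9 -9 -9 -9 -9 -9 -9 -9 -9 -9 -9 -9 -9 -9 -9 -9 -9]
 [-9 -9 -9 -9 -9 -9 -9 -9 -9 -9 -9 -9 22 20 19 17 20 21 -9 -9 16 22 22 21 18 -9 -9 -9 -9 -9 16 19 17 15 17 -9 -9 -9 -9 -9]
 [-9 -9 -9 -9 -9 -9 -9 -9 22 20 19 19 17 18 20 18 20 -9 -9 -9 -9 19 21 20 18 -9 -9 -9 -9 -9 21 14 16 17 -9 -9 -9 -9 -9 -9]
 [-9 -9 -9 -9 -9 -9 -9 20 24 19 19 -9 -9 -9 19 18 17 -9 -9 -9 -9 18 16 15 -9 -9 -9 -9 -9 -9 -9 15 15 18 -9 -9 -9 -9 -9 -9]
 [-9 -9 -9 -9 -9 -9 -9 -9 15 18 20 -9 -9 -9 20 18 18 -9 -9 -9 -9 -9 22 20 -9 -9 -9 -9 -9 -9 -9 23 21 20 -9 -9 -9 -9 -9 -9]
 [-9 -9 -9 -9 -9 -9 -9 -9 18 18 19 -9 -9 -9 -9 22 16 19 -9 -9 -9  7 19 17 19 -9 -9 -9 -9 -9 -9 23 15 20 -9 -9 -9 -9 -9 -9]
 [-9 -9 -9 -9 -9 -9 -9 -9  7 17 16 16 -9 -9 12 21 19 19 -9 -9 -9 19 20 20 16 -9 -9 -9 -9 -9  8 18 17 16 20 -9 -9 -9 -9 -9]
 [-9 -9 -9 -9 -9 -9 -9 -9 21 18 19 20 16 -9 13 21 22 20 17 17 15 17 18 19 16 -9 -9 -9 -9 -9 19 21 15 20 -9 -9 -9 -9 -9 -9]
 [-9 -9 -9 -9 -9 -9 -9 -9 19 19 20 20 20 -9 -9 -9 -9 -9 -9 -9 -9 -9 -9 -9 -9 -9 -9 -9 -9 -9 -9 -9 -9 -9 -9 -9 -9 -9 -9 -9]
 [-9 -9 -9 -9 -9 -9 -9 -9 -9 -9 -9 -9 -9 -9 -9 -9 -9 -9 -9 -9 -9 -9 -9 -9 -9 -9 -9 -9 -9 -9 -9 -9 -9 -9 -9 -9 -9 -9 -9 -9]]
```

Request:
arm_command(series=[[[0, 0, -0.08, 0, 0, 0, 0], [0, 0, -0.16, 0, 0, 0, 0], [0, 0, -0.22, 0, 0, 0, 0], [0, 0, -0.245, 0, 0, 0, 0], [0, 0, -0.252, 0, 0, 0, 0], [0, 0, -0.252, 0, 0, 0, 0], [0, 0, -0.252, 0, 0, 0, -1], [0, 0, -0.252, 0, 0, 0, -1], [0, 0, -0.252, 0, 0, 0, -1], [0, 0, -0.252, 0, 0, 0, -1], [0, 0, -0.252, 0, 0, 0, -1], [0, 0, -0.252, 0, 0, 0, -1], [0, 0, -0.252, 0, 0, 0, -1], [0, 0, -0.23, 0, 0, 0, -1], [0, 0, -0.18, 0, 0, 0, -1], [0, 0, -0.1, 0, 0, 0, -1], [0, 0, -0.04, 0, 0, 0, -1], [0, 0, -0.04, 0, 0, 0, -1], [0, 0, -0.04, 0, 0, 0, -1]]])

```text
t: 35.1
tcp_pos: [508.8, 194.1, 120.7]
eef_rot: [0.0, 0.706, 0.709, 0.001]
wrist_force: [-0.2, 0.7, -1.5]
width: 0.165
grasp_force: 29.6
```

```bash
python3 - <<'E'
from h import *
im,d=snap('scene','s9'); cv2.imwrite('pics/s9c.png',cv2.resize(im[130:300,240:440,::-1],None,fx=3.5,fy=3.5,interpolation=cv2.INTER_CUBIC))
im,d=snap('top','t9'); X=cloud('top',d,195,265,215,385); W=X[(X[...,2]>55)&(X[...,2]<130)&(X[...,1]>80)&(X[...,1]<160)]
if len(W): print(len(W),np.median(W[:,2]),[ (round(a),round(np.median(W[(W[:,1]>a)&(W[:,1]<a+10)][:,2]),1),W[(W[:,1]>a)&(W[:,1]<a+10)][:,0].min().round(1),W[(W[:,1]>a)&(W[:,1]<a+10)][:,0].max().round(1)) for a in range(90,140,10) if ((W[:,1]>a)&(W[:,1]<a+10)).sum()>3], W[:,1].min())
E
```

```text
343 115.73866571597955 [(90, np.float64(116.3), np.float64(476.4), np.float64(540.1)), (100, np.float64(115.4), np.float64(476.5), np.float64(537.4)), (110, np.float64(114.4), np.float64(476.5), np.float64(537.4)), (120, np.float64(116.1), np.float64(476.6), np.float64(537.7)), (130, np.float64(115.0), np.float64(485.9), np.float64(537.7))] 96.03205144890181
```

View pics/s9c.png

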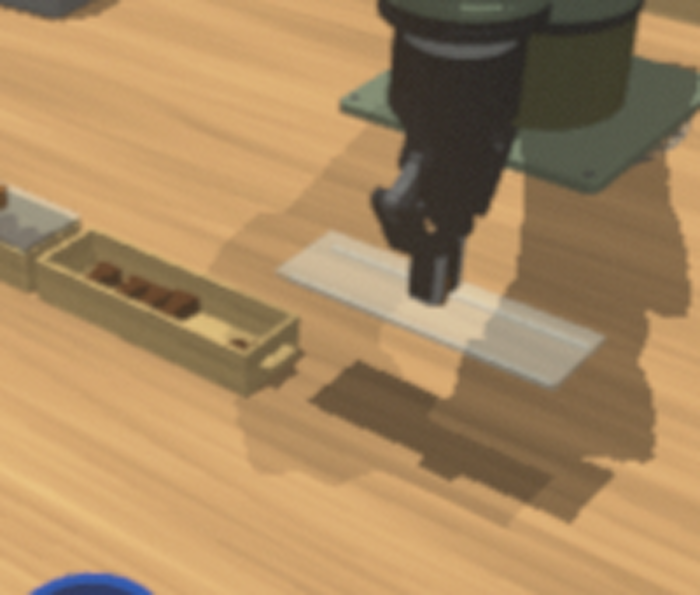

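Request:
arm_command(series=[[[0, -0.07, 0, 0, 0, 0, -1], [0, -0.15, 0, 0, 0, 0, -1], [0, -0.23, 0, 0, 0, 0, -1], [0, -0.31, 0, 0, 0, 0, -1], [0, -0.38, 0, 0, 0, 0, -1], [0, -0.43, -0.02, 0, 0, 0, -1], [0, -0.443, -0.05, 0, 0, 0, -1], [0, -0.443, -0.08, 0, 0, 0, -1], [0, -0.443, -0.11, 0, 0, 0, -1], [0, -0.443, -0.125, 0, 0, 0, -1], [0, -0.443, -0.132, 0, 0, 0, -1], [0, -0.443, -0.138, 0, 0, 0, -1], [0, -0.443, -0.143, 0, 0, 0, -1], [0, -0.443, -0.147, 0, 0, 0, -1], [0, -0.443, -0.149, 0, 0, 0, -1], [0, -0.443, -0.149, 0, 0, 0, -1]]])

```text
t: 36.8
tcp_pos: [508.8, -27.3, 46.7]
eef_rot: [0.001, 0.706, 0.709, 0.0]
wrist_force: [-7.0, 1.1, 32.9]
width: 0.171
grasp_force: 32.8
```

Request:
arm_command(series=[[[0, 0, 0.004, 0, 0, 0, 0], [0, 0, 0.004, 0, 0, 0, 0], [0, 0, 0.004, 0, 0, 0, 0], [0, 0, 0.004, 0, 0, 0, 0], [0, 0, 0.05, 0, 0, 0, 0], [0, 0, 0.12, 0, 0, 0, 0], [0, 0, 0.2, 0, 0, 0, 0], [0, 0.1, 0.23, 0, 0, 0, 1], [0, 0.2, 0.23, 0, 0, 0, 1], [0, 0.3, 0.23, 0, 0, 0, 1], [0, 0.4, 0.23, 0, 0, 0, 1], [0, 0.444, 0.23, 0, 0, 0, 1], [0, 0.444, 0.23, 0, 0, 0, 1], [0, 0.444, 0.23, 0, 0, 0, 1]]])

```text
t: 38.2
tcp_pos: [508.4, 194.3, 160.0]
eef_rot: [0.0, 0.705, 0.709, -0.0]
wrist_force: [0.2, -1.2, 0.2]
width: 1.0
grasp_force: 0.0
```

```bash
python3 - <<'E'
from h import *
print(readout.get_state()['tcp_pos'])
im,_=snap('top','t10')
d=np.mean([optics.read_camera('top')[1] for _ in range(5)],0); rects(d,30,50)
X=cloud('top',d,200,250,215,385)
for a in range(-120,70,20):
    s=X[(X[...,1]>a)&(X[...,1]<a+20)]
    print(a,[np.nanmedian(s[(s[:,0]>x)&(s[:,0]<x+14)][:,2]).round(1) for x in (480,494,510,523)])
s=X[(X[...,1]>-250)&(X[...,1]<-230)]; print('nb',np.nanmedian(s[(s[:,0]>485)&(s[:,0]<530)][:,2]))
a=im[185:260,250:370,::-1]; cv2.imwrite('pics/t10c.png',cv2.resize(a,None,fx=6,fy=6,interpolation=cv2.INTER_CUBIC))
E
```

```text
[508.44814889 194.315916   159.99458098]
n 1225 z 42.4 mean [508.  -27.   42.4] rect [509.5 -27. ] [197.4  63.6] 89.5 pca 89.6
n 731 z 42.2 mean [ 509.1 -197.5   42.1] rect [ 508.  -198.7] [120.7  63.7] 89.6 pca 89.1
-120 [np.float64(43.3), np.float64(42.0), np.float64(42.3), np.float64(42.9)]
-100 [np.float64(42.5), np.float64(42.3), np.float64(42.4), np.float64(42.1)]
-80 [np.float64(42.3), np.float64(42.2), np.float64(42.8), np.float64(42.7)]
-60 [np.float64(42.5), np.float64(43.7), np.float64(42.6), np.float64(42.6)]
-40 [np.float64(41.8), np.float64(44.5), np.float64(43.1), np.float64(42.6)]
-20 [np.float64(42.0), np.float64(42.5), np.float64(42.8), np.float64(42.0)]
0 [np.float64(42.5), np.float64(42.0), np.float64(42.6), np.float64(42.9)]
20 [np.float64(42.8), np.float64(42.0), np.float64(43.0), np.float64(42.5)]
40 [np.float64(41.8), np.float64(42.7), np.float64(42.0), np.float64(41.8)]
60 [np.float64(42.3), np.float64(40.9), np.float64(42.6), np.float64(42.2)]
nb 42.41151581717827
```

View pics/t10c.png

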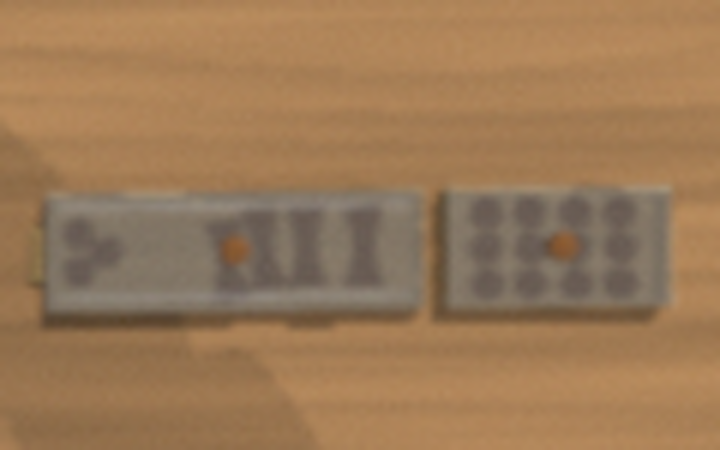

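Request:
arm_command(series=[[[0, -0.1, 0, 0, 0, 0, 1], [0, -0.2, 0, 0, 0, 0, 1], [0, -0.3, 0, 0, 0, 0, 1], [0, -0.4, 0, 0, 0, 0, 1], [0, -0.444, -0.03, 0, 0, 0, 1], [0, -0.444, -0.11, 0, 0, 0, 1], [0, -0.444, -0.19, 0, 0, 0, 1], [0, -0.444, -0.25, 0, 0, 0, 1], [0, -0.444, -0.285, 0, 0, 0, 1], [0, -0.444, -0.298, 0, 0, 0, 1], [0, -0.444, -0.298, 0, 0, 0, 1], [0, -0.444, -0.298, 0, 0, 0, -0.5], [0, -0.444, -0.298, 0, 0, 0, -0.5], [0, -0.444, -0.298, 0, 0, 0, -0.5], [0, -0.444, -0.298, 0, 0, 0, -0.5], [0, -0.444, -0.298, 0, 0, 0, -0.5], [0, -0.444, -0.298, 0, 0, 0, -0.5], [0, -0.444, -0.298, 0, 0, 0, -0.5]]], squeeze=40)

```text
t: 40.3
tcp_pos: [509.0, -27.5, 12.4]
eef_rot: [0.001, 0.706, 0.708, 0.0]
wrist_force: [-1.8, 0.8, 7.9]
width: 0.747
grasp_force: 43.5
```

Request:
arm_command(series=[[[0, -0.003, 0.001, 0, 0, 0, -0.5], [0, -0.006, 0.001, 0, 0, 0, -0.5], [0, -0.009, 0.001, 0, 0, 0, -0.5], [0, -0.012, 0.001, 0, 0, 0, -0.5], [0, -0.015, 0.001, 0, 0, 0, -0.5], [0, -0.018, 0.001, 0, 0, 0, -0.5], [0, -0.02, 0.001, 0, 0, 0, -0.5], [0, -0.021, 0.001, 0, 0, 0, -0.5], [0, -0.022, 0.001, 0, 0, 0, -0.5], [0, -0.022, 0.001, 0, 0, 0, -0.5], [0, -0.022, 0.001, 0, 0, 0, -0.5]]])

```text
t: 41.4
tcp_pos: [509.2, -37.6, 12.4]
eef_rot: [0.0, 0.705, 0.709, 0.001]
wrist_force: [0.3, 6.9, 7.8]
width: 0.739
grasp_force: 46.4
```

Request:
arm_command(series=[[[0, -0.001, 0, 0, 0, 0, -0.5], [0, -0.002, 0, 0, 0, 0, -0.5], [0, -0.003, 0, 0, 0, 0, -0.5], [0, -0.003, 0, 0, 0, 0, -0.5], [0, -0.003, 0, 0, 0, 0, -0.5], [0, -0.003, 0, 0, 0, 0, -0.5]]])

```text
t: 42.0
tcp_pos: [509.2, -38.7, 12.4]
eef_rot: [-0.0, 0.705, 0.709, 0.001]
wrist_force: [0.4, 8.8, 8.0]
width: 0.736
grasp_force: 46.4
```

Request:
arm_command(series=[[[0, -0.001, 0, 0, 0, 0, -0.5], [0, -0.002, 0, 0, 0, 0, -0.5], [0, -0.003, 0, 0, 0, 0, -0.5], [0, -0.003, 0, 0, 0, 0, -0.5], [0, -0.003, 0, 0, 0, 0, -0.5], [0, -0.003, 0, 0, 0, 0, -0.5]]])

```text
t: 42.6
tcp_pos: [509.2, -38.7, 12.4]
eef_rot: [-0.001, 0.705, 0.709, 0.002]
wrist_force: [-1.8, 17.9, 9.9]
width: 0.742
grasp_force: 46.5
```

Request:
arm_command(series=[[[0, 0.002, 0, 0, 0, 0, -0.5], [0, 0.002, 0, 0, 0, 0, 1], [0, 0.002, 0, 0, 0, 0, 1], [0, 0.002, 0, 0, 0, 0, 1], [0, 0.002, 0, 0, 0, 0, 1], [0, 0.002, 0, 0, 0, 0, 1], [0, 0.002, 0.05, 0, 0, 0, 1], [0, 0.002, 0.13, 0, 0, 0, 1], [0, 0.002, 0.22, 0, 0, 0, 1], [0, 0.002, 0.3, 0, 0, 0, 1], [0, 0.1, 0.3, 0, 0, 0, 1], [0, 0.2, 0.3, 0, 0, 0, 1], [0, 0.3, 0.3, 0, 0, 0, 1], [0, 0.4, 0.3, 0, 0, 0, 1], [0, 0.5, 0.3, 0, 0, 0, 1], [0, 0.5, 0.3, 0, 0, 0, 1], [0, 0.5, 0.3, 0, 0, 0, 1]]])

```text
t: 44.3
tcp_pos: [508.2, 209.4, 161.6]
eef_rot: [-0.0, 0.705, 0.709, -0.0]
wrist_force: [-0.2, -1.5, -0.5]
width: 0.998
grasp_force: 0.0
```

```bash
python3 - <<'E'
from h import *
im,_=snap('top','t11')
d=np.mean([optics.read_camera('top')[1] for _ in range(5)],0); rects(d,35,50)
X=cloud('top',d,200,250,215,385); s=X[(X[...,1]>-130)&(X[...,1]<55)&(X[...,0]>482)&(X[...,0]<534)]
print(np.nanmedian(s[:,2]))
a=im[185:260,250:370,::-1]; cv2.imwrite('pics/t11c.png',cv2.resize(a,None,fx=6,fy=6,interpolation=cv2.INTER_CUBIC))
E
```

```text
n 1962 z 42.3 mean [508.7 -97.5  42.4] rect [509.  -98.4] [321.2  63.7] 89.4 pca 90.1
42.56383723426916
```

View pics/t11c.png

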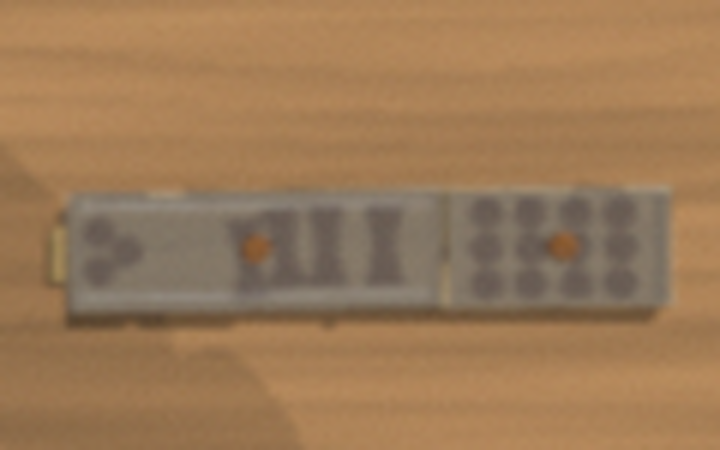

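```bash
python3 - <<'E'
from h import *
d=np.mean([optics.read_camera('top')[1] for _ in range(8)],0)
X=cloud('top',d,200,250,225,385)
for lo,hi in((-130,55),(-250,-145)):
    c=[]
    for j in range(X.shape[1]):
        s=X[:,j]; y=np.nanmedian(s[:,1]); k=s[s[:,2]>25]
        if lo<y<hi and len(k): c.append((k[:,1].mean(),k[:,0].min(),k[:,0].max()))
    c=np.array(c); 
    print([np.polyfit(c[:,0],c[:,i],1) for i in(1,2)], np.polyval(np.polyfit(c[:,0],c[:,1:].mean(1),1),-139))
# pixel-edge based, row gradient on gray
g=cv2.cvtColor(cv2.imread('pics/t11.png'),cv2.COLOR_BGR2GRAY).astype(int)
print(g[214:238:2,316:332])
im=cv2.imread('pics/t11.png'); print(im[232,316:332].tolist(), im[220,316:332].tolist())
E
```

```text
[array([-1.17698336e-02,  4.73642181e+02]), array([-2.93431136e-02,  5.45054851e+02])] 512.205866208318
[array([4.73582582e-02, 4.77885928e+02]), array([-1.53075027e-01,  5.19641686e+02])] 506.11112260215447
[[127 128 127 127 126 128 126 128 125 128 128 130 130 129 132 131]
 [130 133 133 135 135 135 136 133 133 136 138 138 138 136 137 139]
 [128 126 130 130 129 126 118 111 109 119 123 120 117 106  99  99]
 [105 117 125 125 123 121 116 112 110 121 123 116 107  98  95  97]
 [106 119 120 122 120 118 117 111 110 118 120 118 114 106 101 101]
 [111 118 118 118 120 117 117 113 108 121 120 119 116 106  98  99]
 [114 121 121 121 120 120 118 106 102 118 120 115 104  97  96  98]
 [109 123 122 124 122 120 115 111 110 121 121 122 118 105 100 100]
 [105 118 123 121 122 119 118 122 126 123 121 120 116 105  99 100]
 [112 118 122 126 125 121 118 124 134 124 120 117 108  97  97  93]
 [131 128 128 130 129 124 119 129 138 125 121 121 116 109 102 103]
 [ 95  95  95  95  94  91  89  99 106 106 106 104 103 104 104 105]]
[[99, 110, 122], [103, 116, 129], [104, 121, 132], [108, 124, 136], [108, 123, 135], [104, 119, 131], [99, 116, 128], [98, 122, 139], [104, 132, 149], [103, 122, 137], [102, 118, 130], [100, 115, 128], [92, 106, 119], [85, 94, 108], [85, 94, 108], [83, 90, 104]] [[90, 103, 114], [101, 115, 127], [107, 123, 135], [105, 123, 136], [104, 121, 134], [103, 119, 131], [99, 114, 127], [92, 111, 123], [87, 108, 122], [101, 119, 132], [105, 121, 135], [99, 113, 128], [93, 104, 118], [86, 95, 108], [84, 92, 106], [83, 94, 107]]
```

The seam shows only a thin sliver, no more than about 1.5 mm. The push ended in firm contact, the lid is seated at 42.4 mm like the neighbour's, and the edges are in line.

```bash
python3 -c "
from h import *
print(job.sign_off())"
```

```text
the job is handed in; nothing more can be done
None
```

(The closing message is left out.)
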